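Lock out the wet grinder before its wheels are changed

TASK

Lock out the grinder for a wheel change: leave both red push-lock stop buttons locked in and the clear hood swung fully shut over them. A full press locks a button in and the next full press lets it out again; either may be in already and they look alike, so you will have to feel which are out. Do not force the buttons or the hood, and leave the things lying about where they are.

Things in the scene. Friction and masses are not known exactly. Their poses are not given: they have to be found in the camera images.
- station: Wet grinder and its push-button box, one green casting bolted down. Origin: under the centre of the box (110 mm in x, 210 in y, flat aluminium top 72 mm up), on the bench. x points from the operator's side to the hood's hinge side, y to the grinder, z up. Button axes at x = -8 mm. The hood turns about a line along y at x = 57 mm, 101 mm up. The grinder, 250 mm tall, begins 190 mm along y
- seat_left (a point): Point on the box's top face on the axis of the stop button nearer the grinder; fixed to the box, so it tells nothing of the button's state. Button: flat red head 40 mm across over a yellow collar (50 mm across, 5 mm high). Out, its top is 30 mm above this point; locked in, 25 mm; on its bottom stop, 21 mm. Only a press down to the stop and let up again changes it over
- seat_right (a point): The same for the other stop button, 100 mm farther along minus y of the box; same sizes. Either button moves straight down on a spring: from out it gives way at 5 N, from locked in at 7.5 N, and reaches its rubber bottom stop at 9.5 N. Its stem breaks above 25 N (The rules call the two buttons cap_a and cap_b, in either order; 0 is out, 0.005 locked in)
- hood (a joint): Angle of the clear hood (rad): 0 shut, level; found open at 1.75 to 2.0, leaning back. Stiff hinge: stays where left, under 2 N at the tab moves it. Panel 117 mm from hinge line to front edge, 200 mm wide, 3 mm thick, 22 mm skirts on its button side. Shut, it clears a locked-in button by 2.5 mm; one that is out holds it up at over 0.04 rad, and it cannot push one in to catch. Cracks above 25 N
- hood_tab (a point): Middle of the outer face of the yellow lift tab on the hood's front edge, 129 mm from the hinge line; tab 60 mm wide, 24 mm long, 8 mm thick. The outer face is on top when the hood is shut (then 104 mm above the bench) and looks away from the operator when it stands open
- dressing_stick: Bystander: dark grey dressing stick lying beside the box, 25 x 120 x 25 mm (long along its y), origin at the centre of its underside
- bird: Bystander: green jade bird on a round stone foot 56 mm across, 80 mm tall, standing beside the box, origin at the centre of its underside
- file: Bystander: flat file with a round wooden handle, 230 mm long along its x, 22 mm thick, lying along the operator's side of the box, origin on the bench below its middle

How it is judged:
By the outcome, as a careful person would: the job done as asked, in the order asked, and still so for the second after the job is handed in, with the robot touching nothing.
It also fails if it takes over 62 s, if anything falls off the work surface, if the arm or the gripper's body presses on something with over 40 N, if the wrist force passes 120 N, or if a joint passes its speed limit or range.

ROBOT

A 6-joint arm with a two-finger parallel gripper is mounted at the origin on the work surface. World frame = base frame: x ahead of the robot, y to its left, z up, the work surface at z = 0. Lengths are in mm, angles in rad, forces in N, time in s.
With the tool pointing down it reaches from about 325 to 850 mm from the base axis. Payload 15.5 kg.
Tool frame: the origin (TCP) lies on the front face of the gripper's body, between the roots of the fingers; the fingertips stand 78 mm ahead of it and the grasp point (between the pads) lies 60 mm ahead of it; z points along the fingers, y is the line along which they close (so a half turn about z gives the same grasp; the last joint's range is limited). The gripper opens to 91 mm and grips with 3 to 60 N. Pads are 32 mm wide; open, the fingers measure 118 mm over their backs; the gripper's body (76 mm by 178 mm) begins 60 mm behind the grasp point.
Start: joints at [-0.096, 0.494, 1.345, -0, 1.302, -0.096], TCP at [625.002, 0.003, 292.215] pointing down, gripper open.
Joint ranges: [-2.91, 2.91], [-0.82, 2.16], [0.22, 2.67], [-1.22, 4.37], [0.12, 2.79], [-3.08, 3.08]. Speed limits (rad/s): [1.89, 1.89, 2.57, 3.01, 3.01, 3.01].

INTERFACE

Orientations are given as a unit quaternion [w, x, y, z].
In Python, from bench import get_state, get_image, finish_job, spot_in, regions_of gives the robot as it stands. The module is installed in compiled form; this text tells all that it offers.
- The arm moves only by the tool apply_moves, never from a script. Its argument "rows" is a list of rows, each a list of 7 numbers: the turn, a rotation vector about the world's x, y, z in rad, then the shift along the world's x, y, z in m, then the closure, from -1 (fully open) to 1 (shut), so that 0 is half open. In form: [[ax, ay, az, dx, dy, dz, jaw], ...]. A call has 1 to 20 rows; each row shifts and turns the commanded pose from where the row before left it; what a row does not reach is not made up. A row lasts 1/10 s, in which the tool goes at most 50 mm and 8.59 degrees, less where a joint would pass 70% of its speed; a pose out of reach is approached as far as the arm can. A call with a gripper value outside its range is refused whole. The fingers move at their own pace and stop on an object; "grip_force" is the grip in N (left out, the last holds). Time passes only in rows, so rows that do not move let the fingers close. It gives the time, the measured TCP pose, the force, the opening and the grip force at its end, in the units of the state.
- get_state(): the state, without advancing time (a new reading comes with each control period).
- get_image(name): name is "scene" or "side" or "wrist"; returns a dict with "image" (400x640x3 uint8, red, green, blue), "intrinsics" (3x3 intrinsics, pixels), "R" (3x3) and "t" (3): a world point X has camera coordinates R X + t; the wrist camera has in their place "hand_eye" (4x4, takes a point from camera to tool coordinates, whose origin is the TCP and whose axes are the flange's). Camera axes: x right, y down, z forward; pixel columns grow to the right and rows downward; lengths in mm; the calibration is good to about 2 mm. A picture is of the moment at which its call begins: read the wrist's pose just before it. There is no depth.
- finish_job(): hands the job in; it is judged then, once.
Trained networks look in a picture, given as the dict that the camera call returned (one of the last four; its "shot" number tells which), for a name from the list of things; names that differ only in an ending like _2 or _b are one class to them, and where a whole thing is asked for, a point or a joint stands for the part that bears it (a point fixed in the world has none). Each returns a list of dicts, best first, with "score" (0 to 1); they miss things now and then, are a little off and sometimes report something else, mostly with a low value. They report only what shows in the picture. A call takes as long as a camera call.
- spot_in(picture, thing): "box" ([centre column, centre row, width, height] in pixels, round what is visible of it).
- regions_of(picture, thing): "mask" (400x640 bool, what is visible of it) and "box" ([centre column, centre row, width, height] in pixels, round what is visible of it).
The state is a dict: "time": time; "joint_pos": joint angles; "qvel": joint speeds; "effort": joint torques, N m; "eef_pos": TCP position; "ee_rot": TCP orientation; "ft_force": force on the tool from outside, world axes, zero at the start; "wrist_torque": the same for the moment, N m; "gripper_width": finger opening in mm; "finger_force": force on a finger pad.
Only numpy, scipy, OpenCV 4.12 (cv2) and the standard library are available. Lean on these libraries where they do the work, as an engineer would, in place of code of your own. Each camera call takes 0.05 s, during which the arm holds its last target. There are 200 camera calls.

## Working session

There is one attempt and no reset: what is moved stays moved. The work goes in short steps, Python scripts to look and compute and a tool call to move; the robot and the scene stay as the last step left them, time stands still between calls to the robot, and variables do not carry over. Pictures are saved under pics/ and viewed, at most 10 in all, crops included, and the job is handed in when it is done.

Besides the shell and the picture viewer there is one more tool, called after "Call:" in YAML: its name, and indented under it one key for each argument. apply_moves: Moves the arm, as the interface text tells. Its arguments: {"type":"object","properties":{"rows":{"type":"array","items":{"type":"array","items":{"type":"number"}}},"grip_force":{"type":"number"}},"required":["rows"]}

```bash
mkdir -p pics
cat > h.py <<'E'
import numpy as np, cv2, json
from bench import *
def snap(n,f):
    d=get_image(n); cv2.imwrite(f'pics/{f}.png',cv2.cvtColor(d['image'],cv2.COLOR_RGB2BGR)); return d
E
python3 - <<'E'
from h import *
np.set_printoptions(precision=4,suppress=True)
s=get_state(); print({k:np.round(v,3) for k,v in s.items()})
for n in ['scene','side']:
    d=snap(n,n+'0'); np.savez(f'{n}.npz',K=d['intrinsics'],R=d['R'],t=d['t'])
    print(n,d['intrinsics'],d['R'],d['t'])
    for th in ['station','seat_left','hood','hood_tab','dressing_stick','bird','file']:
        print(th,[(np.round(r['box']).astype(int).tolist(),round(r['score'],2)) for r in spot_in(d,th)][:3])
E
```

```text
{'time': np.float64(0.0), 'joint_pos': array([-0.096,  0.494,  1.346,  0.   ,  1.302, -0.096]), 'qvel': array([-0.   ,  0.001,  0.001,  0.001,  0.   , -0.001]), 'effort': array([ -0.001, -87.881, -38.186,   0.071,   0.053,  -0.   ]), 'eef_pos': array([624.71 ,   0.034, 291.624]), 'ee_rot': array([-0.   ,  0.707,  0.707, -0.   ]), 'ft_force': array([ 0.434, -0.174, -0.493]), 'wrist_torque': array([ 0.004, -0.016,  0.004]), 'finger_force': np.float64(0.0), 'gripper_width': np.float64(91.261)}
scene [[399.0992   0.     314.7827]
 [  0.     399.0992 196.3647]
 [  0.       0.       1.    ]] [[ 0.6678  0.7444 -0.0009]
 [ 0.6406 -0.5753 -0.5085]
 [-0.379   0.339  -0.861 ]] [-286.8498 -394.1263  992.6143]
station [([446, 141, 389, 217], 0.65)]
seat_left [([446, 143, 387, 224], 0.79)]
hood [([345, 185, 147, 75], 0.75)]
hood_tab [([343, 187, 145, 79], 0.65)]
dressing_stick [([220, 283, 74, 47], 0.73)]
bird [([227, 216, 38, 39], 0.98), ([343, 188, 143, 84], 0.32), ([290, 169, 100, 43], 0.29)]
file [([269, 176, 59, 27], 0.58)]
side [[417.4953   0.     319.982 ]
 [  0.     417.4953 194.6159]
 [  0.       0.       1.    ]] [[-0.7291 -0.6844 -0.0113]
 [-0.3983  0.4376 -0.8061]
 [ 0.5566 -0.5832 -0.5916]] [319.8093 353.8375 327.1889]
station [([194, 245, 386, 310], 0.69)]
seat_left [([195, 245, 384, 308], 0.9), ([281, 146, 141, 110], 0.66)]
hood [([281, 147, 136, 113], 0.85)]
hood_tab [([283, 144, 140, 109], 0.9)]
dressing_stick [([387, 185, 51, 30], 0.8)]
bird [([404, 214, 32, 49], 0.84), ([283, 145, 136, 110], 0.43)]
file [([343, 276, 138, 65], 0.77)]
```

```bash
python3 -c "
import cv2,numpy as np
a=cv2.imread('pics/scene0.png');b=cv2.imread('pics/side0.png')
cv2.imwrite('pics/s0.png',cv2.resize(a,(800,500)));cv2.imwrite('pics/d0.png',cv2.resize(b,(800,500)))"
```

```text
(no output)
```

View pics/scene0.png

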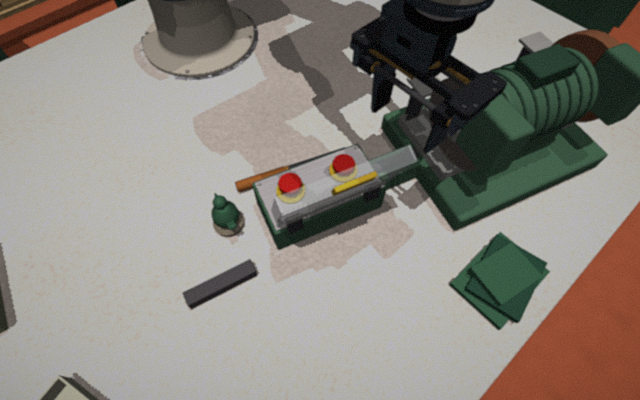

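View pics/side0.png

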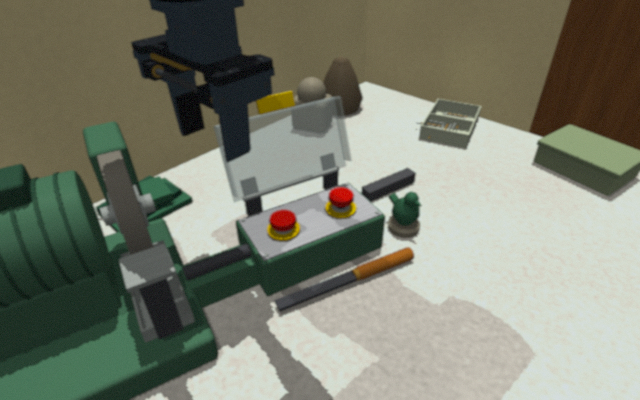

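Scene view: red heads at (290,184) and (343,163), tab at about (354,183). Side view: heads at (283,222) and (341,197), tab at (276,102). The hood leans back. Next I fit the pose of the box and the hood angle.

```bash
cat > fit.py <<'E'
from h import *
from scipy.optimize import least_squares
C={n:np.load(n+'.npz') for n in ['scene','side']}
def proj(n,P):
    c=C[n]; q=(c['R']@np.asarray(P,float).T).T+c['t']; q=q@c['K'].T; return q[:,:2]/q[:,2:]
def blobs(n,col):
    hsv=cv2.cvtColor(cv2.imread(f'pics/{n}0.png'),cv2.COLOR_BGR2HSV)
    H,S,V=cv2.split(hsv)
    m=((H<5)|(H>174))&(S>190)&(V>90) if col=='r' else (H>21)&(H<33)&(S>150)&(V>90)
    k,_,st,ce=cv2.connectedComponentsWithStats(m.astype(np.uint8))
    return [(st[i].tolist(),ce[i]) for i in range(1,k) if st[i][4]>25]
def hullc(p):
    h=cv2.convexHull(p.astype(np.float32)); M=cv2.moments(h); return np.array([M['m10'],M['m01']])/M['m00']
a=np.linspace(0,2*np.pi,40)
def W(p,L):
    c,s=np.cos(p[2]),np.sin(p[2]); L=np.asarray(L,float)
    return np.c_[p[0]+c*L[:,0]-s*L[:,1],p[1]+s*L[:,0]+c*L[:,1],L[:,2]]
def cyl(yc): return np.array([[-8+20*np.cos(t),yc+20*np.sin(t),z] for z in (82,99) for t in a])
def tab(th,dz=0):
    # outer face at 3mm above hinge line, 8 thick; r 117..141
    return np.array([[57-r*np.cos(th)+o*np.sin(th),y,101+r*np.sin(th)+o*np.cos(th)] for r in (117,141) for y in (-30,30) for o in (3,-5)])
E
python3 - <<'E'
from fit import *
for n in C:
    for c in 'ry': print(n,c,[(s,np.round(e,1)) for s,e in blobs(n,c)])
obs={'scene':None}
def sel(n):
    return sorted([e for s,e in blobs(n,'r') if 120<e[1]<230 and 250<e[0]<380],key=lambda e:e[0])
O={n:sel(n) for n in C}
# scene: left blob = smaller y (right button); side: left blob = left button(+y)
def res(p):
    r=[]
    for n,ys in (('scene',(-50,50)),('side',(50,-50))):
        for y,e in zip(ys,O[n]): r+=list(hullc(proj(n,W(p,cyl(y))))-e)
    return r
f=least_squares(res,[560,-50,0],x_scale=[10,10,.1]); print(f.x,np.round(f.fun,1))
np.save('pose.npy',f.x)
for th in np.arange(1.6,2.11,.05):
    print(round(th,2),[np.round(hullc(proj(n,W(f.x,tab(th)))),1) for n in C])
E
```

```text
scene r [([333, 155, 22, 17, 251], array([342.6, 162.4])), ([279, 174, 22, 18, 303], array([289.1, 182.2]))]
scene y [([330, 166, 5, 9, 29], array([331.4, 170.3])), ([334, 172, 43, 21, 253], array([354.5, 182.2]))]
side r [([330, 188, 22, 16, 276], array([340.7, 195.4])), ([271, 211, 24, 17, 329], array([282.3, 219. ]))]
side y [([256, 91, 39, 23, 574], array([275.3, 101.7])), ([326, 202, 30, 16, 189], array([340.6, 210.9])), ([268, 223, 32, 18, 222], array([283.3, 233.3]))]
[ 5.49632410e+02 -9.96034036e+01 -3.55597744e-01] [-0.3  1.4  1.   3.1  0.3  0.4  1.5  5.2]
1.6 [array([335.8, 155.3]), array([290.4, 107.1])]
1.65 [array([337.7, 159.1]), array([288.6, 105.6])]
1.7 [array([339.7, 163.1]), array([286.9, 104.4])]
1.75 [array([341.6, 167.3]), array([285.3, 103.4])]
1.8 [array([343.5, 171.6]), array([283.7, 102.6])]
1.85 [array([345.5, 176.1]), array([282.2, 102.1])]
1.9 [array([347.3, 180.6]), array([280.7, 101.8])]
1.95 [array([349.2, 185.2]), array([279.3, 101.7])]
2.0 [array([351. , 189.9]), array([278. , 101.7])]
2.05 [array([352.8, 194.8]), array([276.7, 102. ])]
2.1 [array([354.4, 199.6]), array([275.5, 102.5])]
```

```bash
cat > fit2.py <<'E'
from fit import *
O={n:sorted([(s,e) for s,e in blobs(n,'r')],key=lambda q:q[1][0]) for n in C}
T={n:e for n,e in (('scene',[354.5,182.2]),('side',[275.3,101.7]))}
def cyl2(yc,z0,z1): return np.array([[-8+20*np.cos(t),yc+20*np.sin(t),z] for z in (z0,z1) for t in a])
def res(p,full=False):
    r=[]
    for n,ys in (('scene',(-50,50)),('side',(50,-50))):
        for y,(s,e) in zip(ys,O[n]):
            h=proj(n,W(p,cyl2(y,p[3]-p[4],p[3])))
            lo,hi=h.min(0),h.max(0)
            r+=list(hullc(h)-e)+list((lo-np.array(s[:2])+.0)*.5)+list((hi-np.array(s[:2])-np.array(s[2:4]))*.5)
        r+=list(hullc(proj(n,W(p,tab(p[5]))))-T[n])
    r.append((p[3]-99)/2); return r
f=least_squares(res,[550,-100,-.35,99,6,1.9],x_scale=[10,10,.1,3,3,.1],loss='soft_l1')
print(np.round(f.x,3)); print(np.round(res(f.x),1)); np.save('pose.npy',f.x)
p=f.x
c=np.linalg.inv(f.jac.T@f.jac); print('sd',np.sqrt(np.diag(c)))
print('seats',np.round(W(p,[[-8,50,72],[-8,-50,72]]),1),'tab',np.round(W(p,tab(p[5])).mean(0),1))
ims=[]
for n in C:
    im=cv2.imread(f'pics/{n}0.png')
    def poly(P,col): cv2.polylines(im,[np.round(proj(n,W(p,P))*8).astype(np.int32)],True,col,1,cv2.LINE_AA,3)
    poly([[-55,-105,72],[55,-105,72],[55,105,72],[-55,105,72]],(255,0,0))
    for y in(-50,50): poly([[-8+25*np.cos(t),y+25*np.sin(t),77] for t in a],(0,255,0)); poly([[-8+20*np.cos(t),y+20*np.sin(t),p[3]] for t in a],(255,255,0))
    tb=tab(p[5]); poly(tb[[0,2,6,4]],(255,0,255))
    x,y=(225,110) if n=='scene' else (200,70)
    ims.append(cv2.resize(im[y:y+170,x:x+220],(440,340),interpolation=cv2.INTER_CUBIC))
cv2.imwrite('pics/ov.png',cv2.resize(np.hstack(ims),(800,309)))
E
python3 fit2.py
```

```text
[ 5.50979e+02 -9.95600e+01 -3.14000e-01  9.94300e+01  3.32000e+00
  1.92100e+00]
[ 0.2  0.7 -0.9 -0.9  0.2  0.8  1.2  0.4 -0.5 -1.2  0.3  0.5 -2.7 -0.1
  0.1 -3.1 -1.2 -2.3  0.6 -1.3  0.4  0.3 -0.9 -0.4  1.   0.1  1.6  0.3
  0.2]
sd [1.07960483 0.59620743 0.02605288 1.25810574 3.2623868  0.01939365]
seats [[ 558.8  -49.5   72. ]
 [ 527.9 -144.6   72. ]] tab [ 646.4 -130.6  222.5]
```

View pics/ov.png

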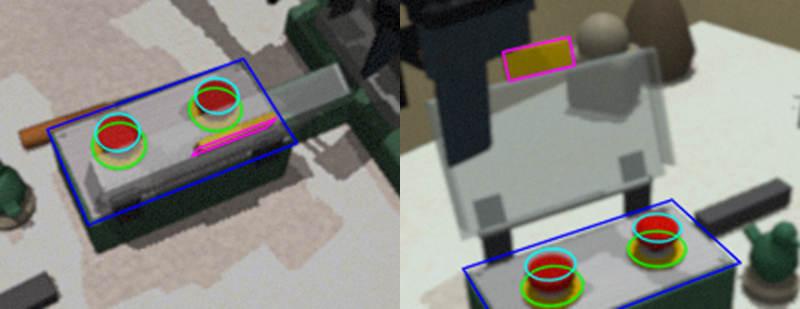

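Call:
apply_moves:
  rows:
    - [0,0,0.14,-0.0073,-0.0055,0,1]
    - [0,0,0.14,-0.0073,-0.0055,0,1]
    - [0,0,0.14,-0.0073,-0.0055,0,1]
    - [0,0,0.14,-0.0073,-0.0055,0,1]
    - [0,0,0.14,-0.0073,-0.0055,0,1]
    - [0,0,0.14,-0.0073,-0.0055,0,1]
    - [0,0,0.14,-0.0073,-0.0055,0,1]
    - [0,0,0.14,-0.0073,-0.0055,0,1]
    - [0,0,0.14,-0.0076,-0.006,0,1]
    - [0,0,0,0,0,-0.02,1]
    - [0,0,0,0,0,-0.025,1]
    - [0,0,0,0,0,-0.025,1]
    - [0,0,0,0,0,-0.012,1]
    - [0,0,0,0,0,0,1]
    - [0,0,0,0,0,0,1]
  grip_force: 10

```text
time: 2.3
eef_pos: [559.4, -50.1, 210.9]
ee_rot: [0.0, 0.155, 0.988, -0.0]
ft_force: [0.7, 0.3, -0.1]
gripper_width: 0.4
finger_force: 0.0
```

Run:
```python
from h import *
s=get_state(); print({k:np.round(s[k],3) for k in ('time','joint_pos','eef_pos','ee_rot','ft_force','gripper_width')})
b=[snap(n,n+'1') ['image'] for n in ('scene','side')]
s=b[0][110:280,225:445];d=b[1][70:240,200:420]
cv2.imwrite('pics/c1.png',cv2.cvtColor(cv2.resize(np.hstack([s,d]),(800,309),interpolation=cv2.INTER_CUBIC),cv2.COLOR_RGB2BGR))
```

```text
{'time': np.float64(2.3), 'joint_pos': array([-0.196,  0.499,  1.6  , -0.   ,  1.043, -1.456]), 'eef_pos': array([559.41 , -50.063, 210.92 ]), 'ee_rot': array([ 0.   ,  0.155,  0.988, -0.   ]), 'ft_force': array([ 0.719,  0.317, -0.086]), 'gripper_width': np.float64(0.394)}
```

View pics/c1.png

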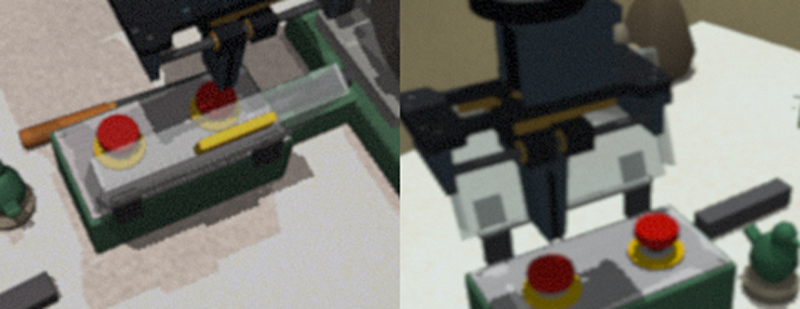

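The fingers stand over the left (grinder-side) button, with the tip at about 133 mm. I lower to the level that tells out from in.

Call:
apply_moves:
  rows:
    - [0,0,0,0,0,-0.015,1]
    - [0,0,0,0,0,-0.01,1]
    - [0,0,0,0,0,-0.002,1]
    - [0,0,0,0,0,-0.001,1]
    - [0,0,0,0,0,0,1]
    - [0,0,0,0,0,0,1]

```text
time: 3.0
eef_pos: [559.2, -50.0, 182.6]
ee_rot: [0.0, 0.155, 0.988, -0.0]
ft_force: [-0.7, -0.1, 0.9]
gripper_width: 0.4
finger_force: 0.0
```

Call:
apply_moves:
  rows:
    - [0,0,0,0,0,-0.002,1]
    - [0,0,0,0,0,-0.002,1]
    - [0,0,0,0,0,0,1]
    - [0,0,0,0,0,0,1]

```text
time: 3.4
eef_pos: [559.0, -50.0, 178.2]
ee_rot: [-0.0, 0.155, 0.988, 0.0]
ft_force: [0.1, -0.9, 0.6]
gripper_width: 0.3
finger_force: 0.0
```

No force with the tip at 100 mm, so it is probably locked in. I confirm by touching at 96 mm, which is still short of the stop.

Call:
apply_moves:
  rows:
    - [0,0,0,0,0,-0.002,1]
    - [0,0,0,0,0,-0.001,1]
    - [0,0,0,0,0,-0.0007,1]
    - [0,0,0,0,0,0,1]
    - [0,0,0,0,0,0,1]

```text
time: 3.9
eef_pos: [559.1, -50.0, 174.8]
ee_rot: [0.0, 0.155, 0.988, 0.0]
ft_force: [-1.1, -0.3, 7.5]
gripper_width: 0.2
finger_force: 3.6
```

The left button is locked in: 7.5 N at 97 mm. On to the right one.

Call:
apply_moves:
  rows:
    - [0,0,0,0,0,0.01,1]
    - [0,0,0,0,0,0.015,1]
    - [0,0,0,-0.01,-0.031,0,1]
    - [0,0,0,-0.011,-0.033,0,1]
    - [0,0,0,-0.01,-0.031,0,1]
    - [0,0,0,0,0,-0.012,1]
    - [0,0,0,0,0,-0.005,1]
    - [0,0,0,0,0,0,1]
    - [0,0,0,0,0,0,1]

```text
time: 4.8
eef_pos: [528.2, -144.1, 182.5]
ee_rot: [-0.0, 0.154, 0.988, 0.0]
ft_force: [0.6, 0.7, 0.7]
gripper_width: 0.4
finger_force: 0.0
```

Call:
apply_moves:
  rows:
    - [0,0,0,0,0,-0.002,1]
    - [0,0,0,0,0,-0.002,1]
    - [0,0,0,0,0,-0.001,1]
    - [0,0,0,0,0,0,1]
    - [0,0,0,0,0,0,1]

```text
time: 5.3
eef_pos: [528.4, -144.5, 177.8]
ee_rot: [0.0, 0.155, 0.988, 0.0]
ft_force: [1.6, 3.6, 4.9]
gripper_width: 0.5
finger_force: 2.8
```

The right button is out: 5 N at about 100 mm. I press it down to its stop.

Call:
apply_moves:
  rows:
    - [0,0,0,0,0,-0.002,1]
    - [0,0,0,0,0,-0.002,1]
    - [0,0,0,0,0,-0.0015,1]
    - [0,0,0,0,0,-0.001,1]
    - [0,0,0,0,0,0,1]
    - [0,0,0,0,0,0,1]

```text
time: 5.9
eef_pos: [528.4, -144.5, 171.5]
ee_rot: [0.0, 0.155, 0.988, 0.0]
ft_force: [-0.6, 4.3, 9.2]
gripper_width: 0.6
finger_force: 4.4
```

Call:
apply_moves:
  rows:
    - [0,0,0,0,0,-0.0007,1]
    - [0,0,0,0,0,-0.0005,1]
    - [0,0,0,0,0,0,1]
    - [0,0,0,0,0,0,1]

```text
time: 6.3
eef_pos: [528.4, -144.5, 170.7]
ee_rot: [0.001, 0.155, 0.988, 0.0]
ft_force: [-2.7, 4.4, 18.4]
gripper_width: 0.4
finger_force: 9.0
```

It is on the stop at 18 N. I release it and feel again.

Call:
apply_moves:
  rows:
    - [0,0,0,0,0,0.003,1]
    - [0,0,0,0,0,0.006,1]
    - [0,0,0,0,0,0.006,1]
    - [0,0,0,0,0,0,1]
    - [0,0,0,0,0,-0.005,1]
    - [0,0,0,0,0,-0.003,1]
    - [0,0,0,0,0,0,1]
    - [0,0,0,0,0,0,1]

```text
time: 7.1
eef_pos: [527.8, -144.9, 176.4]
ee_rot: [-0.0, 0.155, 0.988, 0.0]
ft_force: [0.1, 0.5, 0.4]
gripper_width: 0.4
finger_force: 0.0
```

Call:
apply_moves:
  rows:
    - [0,0,0,0,0,-0.002,1]
    - [0,0,0,0,0,-0.001,1]
    - [0,0,0,0,0,0,1]
    - [0,0,0,0,0,0,1]

```text
time: 7.5
eef_pos: [528.0, -145.0, 174.1]
ee_rot: [0.0, 0.155, 0.988, -0.0]
ft_force: [-1.3, 0.3, 8.1]
gripper_width: 0.4
finger_force: 3.7
```

Both buttons are locked in. Now up, over, and behind the hood.

Call:
apply_moves:
  rows:
    - [0,0,0,0,0,0.02,1]
    - [0,0,0,0,0,0.03,1]
    - [0,0,0,0,0,0.03,1]
    - [0,0,0,0,0,0.03,1]
    - [0,0,0,0,0,0.03,1]
    - [0,0,0,0,0,0.02,1]
    - [0,0,0,0,0,0.0,1]
    - [0,0,0,0.028,0,0,1]
    - [0,0,0,0.028,0,0,1]
    - [0,0,0,0.028,0,0,1]
    - [0,0,0,0.028,0,0,1]
    - [0,0,0,0.028,0,0,1]
    - [0,0,0,0.028,0,0,1]
    - [0,0,0,0,0,0,1]
    - [0,0,0,0,0,0,1]

```text
time: 9.0
eef_pos: [695.9, -144.9, 332.3]
ee_rot: [-0.001, 0.155, 0.988, 0.0]
ft_force: [-0.7, -0.2, -0.2]
gripper_width: 0.5
finger_force: 0.0
```

Run:
```python
from h import *
b=[snap(n,n+'2') ['image'] for n in ('scene','side')]
s=b[0][60:280,225:465];d=b[1][20:240,180:420]
cv2.imwrite('pics/c2.png',cv2.cvtColor(cv2.resize(np.hstack([s,d]),(800,367),interpolation=cv2.INTER_CUBIC),cv2.COLOR_RGB2BGR))
```

```text
(no output)
```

View pics/c2.png

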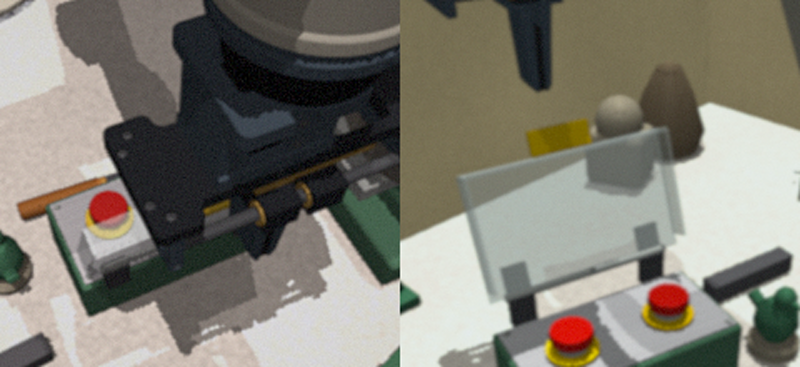

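The fingers are clear behind the tab: tip at crop (540,88), tab at crop (560,137). Lowering behind it, then swinging it forward.

Call:
apply_moves:
  rows:
    - [0,0,0,0,0,-0.018,1]
    - [0,0,0,0,0,-0.018,1]
    - [0,0,0,0,0,-0.018,1]
    - [0,0,0,0,0,0,1]
    - [0,0,0,-0.009,0.003,0,1]
    - [0,0,0,-0.006,0.002,0,1]
    - [0,0,0,-0.006,0.002,0,1]
    - [0,0,0,-0.006,0.002,0,1]
    - [0,0,0,-0.006,0.002,0,1]
    - [0,0,0,-0.006,0.002,0,1]

```text
time: 10.1
eef_pos: [656.6, -131.9, 280.2]
ee_rot: [0.0, 0.155, 0.988, -0.0]
ft_force: [1.7, -0.7, 1.0]
gripper_width: 0.6
finger_force: 0.6
```

Call:
apply_moves:
  rows:
    - [0,0,0,-0.007,0.0023,0,1]
    - [0,0,0,-0.007,0.0023,0,1]
    - [0,0,0,-0.007,0.0023,0,1]
    - [0,0,0,-0.007,0.0023,0,1]
    - [0,0,0,-0.007,0.0023,0,1]

```text
time: 10.6
eef_pos: [621.4, -120.3, 279.8]
ee_rot: [-0.0, 0.155, 0.988, -0.0]
ft_force: [0.8, -0.7, -0.6]
gripper_width: 0.3
finger_force: 0.5
```

Call:
apply_moves:
  rows:
    - [0,0,0,-0.008,0.0027,0,1]
    - [0,0,0,-0.008,0.0027,0,1]
    - [0,0,0,-0.01,0.0032,-0.0015,1]
    - [0,0,0,-0.0097,0.0032,-0.0015,1]
    - [0,0,0,0,0,0,1]

```text
time: 11.1
eef_pos: [584.8, -108.1, 276.6]
ee_rot: [-0.001, 0.155, 0.988, 0.0]
ft_force: [-0.2, -0.9, 0.3]
gripper_width: 0.5
finger_force: 0.0
```

Call:
apply_moves:
  rows:
    - [0,0,0,-0.008,0.0026,-0.003,1]
    - [0,0,0,-0.008,0.0026,-0.0033,1]
    - [0,0,0,-0.009,0.0029,-0.005,1]
    - [0,0,0,-0.009,0.0029,-0.0058,1]
    - [0,0,0,-0.008,0.0026,-0.007,1]
    - [0,0,0,-0.008,0.0026,-0.0077,1]

```text
time: 11.7
eef_pos: [535.5, -92.2, 244.4]
ee_rot: [-0.0, 0.155, 0.988, 0.0]
ft_force: [-0.3, -0.1, -0.0]
gripper_width: 0.2
finger_force: 0.3
```

Run:
```python
from h import *
b=[snap(n,n+'3') ['image'] for n in ('scene','side')]
s=b[0][60:280,225:465];d=b[1][60:280,180:420]
cv2.imwrite('pics/c3.png',cv2.cvtColor(cv2.resize(np.hstack([s,d]),(800,367),interpolation=cv2.INTER_CUBIC),cv2.COLOR_RGB2BGR))
```

```text
(no output)
```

View pics/c3.png

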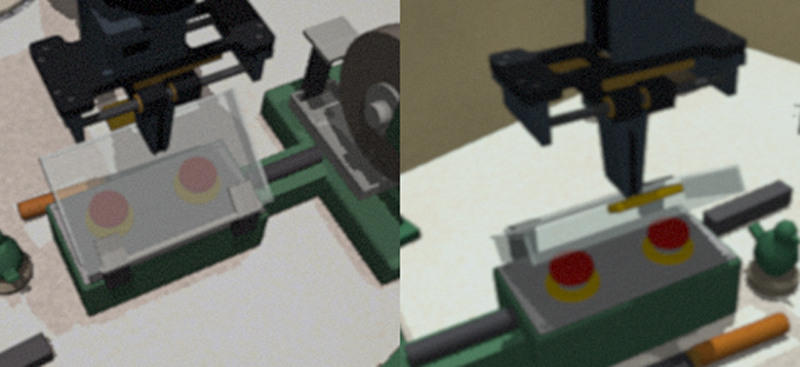

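The hood follows the fingers at about 0.6 rad and the buttons are clear below. Continuing down.

Call:
apply_moves:
  rows:
    - [0,0,0,-0.0067,0.0022,-0.009,1]
    - [0,0,0,-0.0067,0.0022,-0.009,1]
    - [0,0,0,-0.005,0.0016,-0.0105,1]
    - [0,0,0,-0.005,0.0016,-0.0105,1]
    - [0,0,0,-0.0032,0.001,-0.008,1]
    - [0,0,0,0,0,-0.0035,1]
    - [0,0,0,0,0,0,1]

```text
time: 12.5
eef_pos: [510.3, -84.1, 193.8]
ee_rot: [0.001, 0.155, 0.988, -0.0]
ft_force: [6.4, -1.9, -2.3]
gripper_width: 0.3
finger_force: 3.2
```

Call:
apply_moves:
  rows:
    - [0,0,0,-0.001,0,-0.005,1]
    - [0,0,0,-0.001,0,-0.004,1]
    - [0,0,0,0,0,-0.002,1]
    - [0,0,0,0,0,0,1]

```text
time: 12.9
eef_pos: [509.0, -84.1, 183.3]
ee_rot: [0.002, 0.155, 0.988, -0.0]
ft_force: [9.0, -0.6, -1.7]
gripper_width: 0.7
finger_force: 4.4
```

There is an unexpected sideways force, so I look before going on.

Run:
```python
from h import *
b=[snap(n,n+'4') ['image'] for n in ('scene','side')]
s=b[0][110:240,235:385];d=b[1][130:260,215:365]
cv2.imwrite('pics/c4.png',cv2.cvtColor(cv2.resize(np.hstack([s,d]),(800,347),interpolation=cv2.INTER_CUBIC),cv2.COLOR_RGB2BGR))
print(get_state()['ft_force'],get_state()['wrist_torque'])
```

```text
[ 8.78354089  0.10129026 -1.36682237] [ 0.03872056 -1.76460991  0.01753683]
```

View pics/c4.png

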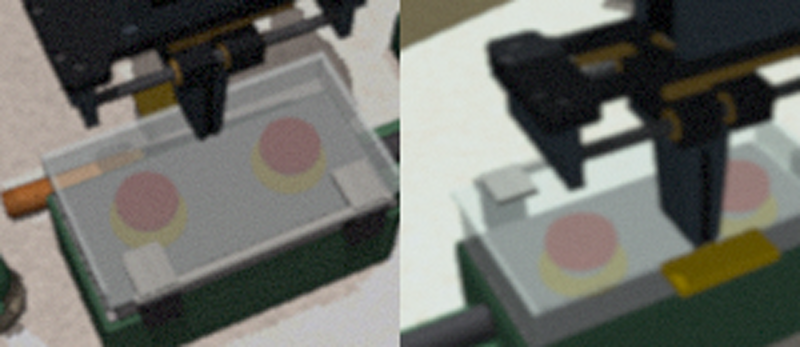

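The finger's front face is against the tab's rear step. I lift off and press on top of the tab's middle instead.

Call:
apply_moves:
  rows:
    - [0,0,0,0.003,-0.001,0,1]
    - [0,0,0,0,0,0.01,1]
    - [0,0,0,0,0,0.02,1]
    - [0,0,0,-0.0145,0.0047,0,1]
    - [0,0,0,-0.0145,0.0046,0,1]
    - [0,0,0,0,0,0,1]
    - [0,0,0,0,0,-0.012,1]
    - [0,0,0,0,0,-0.006,1]
    - [0,0,0,0,0,-0.004,1]
    - [0,0,0,0,0,-0.003,1]
    - [0,0,0,0,0,0,1]

```text
time: 14.1
eef_pos: [481.7, -75.6, 188.2]
ee_rot: [-0.0, 0.155, 0.988, 0.0]
ft_force: [0.2, 0.6, 0.0]
gripper_width: 1.0
finger_force: 0.0
```

Tip at 110 mm; shut, the tab top is at 104 mm (TCP 182).

Call:
apply_moves:
  rows:
    - [0,0,0,0,0,-0.002,1]
    - [0,0,0,0,0,-0.002,1]
    - [0,0,0,0,0,-0.0015,1]
    - [0,0,0,0,0,0,1]
    - [0,0,0,0,0,0,1]

```text
time: 14.6
eef_pos: [481.7, -75.6, 183.0]
ee_rot: [0.0, 0.155, 0.988, -0.0]
ft_force: [0.3, -0.0, -0.1]
gripper_width: 0.6
finger_force: 0.0
```

Call:
apply_moves:
  rows:
    - [0,0,0,0,0,-0.0007,1]
    - [0,0,0,0,0,-0.0003,1]
    - [0,0,0,0,0,0,1]
    - [0,0,0,0,0,0,1]

```text
time: 15.0
eef_pos: [481.8, -75.6, 182.3]
ee_rot: [0.0, 0.155, 0.988, -0.0]
ft_force: [-2.1, -0.3, 7.3]
gripper_width: 0.0
finger_force: 4.0
```

The hood is on its stop: 7 N at 104 mm, against under 2 N to move it. I back away and check.

Call:
apply_moves:
  rows:
    - [0,0,0,0,0,0.01,1]
    - [0,0,0,0,0,0.03,1]
    - [0,0,0,0,0,0.04,1]
    - [0,0,0,0,0,0.04,1]
    - [0,0,0,-0.03,0,0.03,1]
    - [0,0,0,-0.03,0,0,1]
    - [0,0,0,0,0,0,1]
    - [0,0,0,0,0,0,1]

```text
time: 15.8
eef_pos: [421.4, -75.6, 332.8]
ee_rot: [0.001, 0.155, 0.988, -0.0]
ft_force: [0.0, -0.6, -0.7]
gripper_width: 0.7
finger_force: 0.0
```

Run:
```python
from h import *
b=[snap(n,n+'5') ['image'] for n in ('scene','side')]
s=b[0][110:330,160:400];d=b[1][120:340,205:445]
cv2.imwrite('pics/c5.png',cv2.cvtColor(cv2.resize(np.hstack([s,d]),(800,367),interpolation=cv2.INTER_CUBIC),cv2.COLOR_RGB2BGR))
```

```text
(no output)
```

View pics/c5.png

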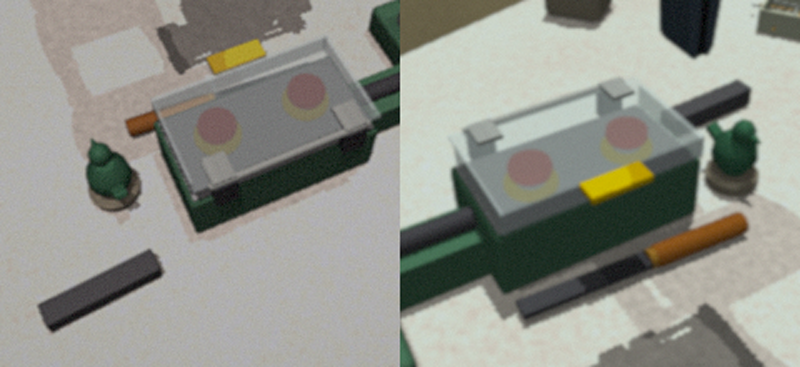

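The hood is level and shut over both buttons, the tab is at crop (237,55) in the scene view and (617,182) in the side view, the bystanders have not moved, and the arm is clear.

```bash
python3 -c "
from bench import *
print(finish_job())"
```

```text
the job is handed in; nothing more can be done
None
```

I handed the job in at about 16 s: both stop buttons were felt locked in (only the right one needed a press), the hood is shut on its stop, and nothing lying about was moved.

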